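Clip the snap-hook reference cup onto the eye of the hanging stand

ROBOT

A 6-joint arm with a two-finger parallel gripper is mounted at the origin on the work surface. World frame = base frame: x ahead of the robot, y to its left, z up, the work surface at z = 0. Lengths are in m, angles in degrees, forces in N, time in s.
With the tool pointing down it reaches from about 0.25 to 0.725 m from the base axis. Payload 9.7 kg.
Tool frame: the origin (TCP) lies midway between the tips of the shut fingers; the grasp point (between the pads) lies bot.grasp_offset behind it (bot.grasp_offset is the distance from the TCP to the grasp point, in m); x points along the fingers, y is the direction in which the jaws open and shut, and the axes are right-handed (so a half turn about x gives the same grasp; the last joint's range is limited). The gripper opens to 85 mm and grips with 20 to 120 N. Pads are 22 mm wide; open, the fingers measure 114 mm over their backs; the gripper's body (76 mm by 85 mm) begins 54 mm behind the grasp point. The pads swing forward as they close: fully open they stand 13 mm farther back than shut.
Start: joints at [-70.302, 4.979, 10.078, 95.1, 0, 90], TCP at [0.185, -0.518, 0.231] pointing down, gripper open.
Joint ranges: [-179.16, 179.16], [-48.56, 103.87], [-65.8, 70.77], [-126.05, 130.52], [-82.76, 87.17], [-180, 180]. Speed limits (degrees/s): [127.2, 127.2, 147.25, 180, 180, 180].

INTERFACE

Orientations are given as [roll, pitch, yaw] about the fixed x, y, z axes, in that order (R = Rz(yaw) Ry(pitch) Rx(roll)).
In Python, from workcell import status, camera, bot gives the robot as it stands.
- The arm moves only by the shell command python3 -m jog 'ROWS' [OPENING] [FORCE]. ROWS is text: rows parted by semicolons, each of 4 numbers parted by spaces: the shift along the tool's x, y, z in mm, then the turn about the tool's x in degrees. A call has exactly 8 rows; each row is the pose to reach, as a shift and turn from the pose commanded when the call began, along the tool's axes at that moment; what a row does not reach only later rows make up. A row lasts 1/8 s, in which the tool goes at most 62.5 mm and 10.7 degrees, less where a joint would pass 70% of its speed; a pose out of reach is approached as far as the arm can. A call with a gripper value outside its range is refused whole. OPENING is the opening, from 0 (shut) to 1 (fully open), set as the call begins (- or left out, the last holds). The fingers move at their own pace and stop on an object; FORCE is the grip in N (left out, the last holds). Time passes only in rows, so rows that repeat a pose let the fingers close, or fill a call up. It gives the time, the measured TCP pose, the force and the opening at its end, in the units of the state.
- status.get_obs(): the state, without advancing time (a new reading comes with each control period).
- camera(name): name is "side" or "top" or "wrist"; returns a dict with "color" (384x512x3 uint8, red, green, blue), "vfov" (degrees; the focal length in pixels is half the picture's height over the tangent of half this angle, whatever the lens; pixels are square), "cx", "cy" (the principal point, pixels), "rvec" (rotation vector, rad) and "tvec" (3), from world to camera coordinates, as OpenCV has them. Camera axes: x right, y down, z forward; pixel columns grow to the right and rows downward; lengths in m; the calibration is good to about 2 mm. A picture is of the moment at which its call begins. There is no depth.
- bot.job_done(): hands the job in, once; it reports no verdict.
The state is a dict: "time": time; "q": joint angles; "qd": joint speeds; "joint_efforts": joint torques, N m; "ee_pos": TCP position; "tcp_rot": TCP orientation; "wrist_force": force on the tool from outside, world axes, zero at the start; "torque": the same for the moment, N m; "opening": finger opening in m.
Only numpy, scipy, OpenCV 4.12 (cv2) and the standard library are available. Lean on these libraries where they do the work, as an engineer would, in place of code of your own. Each camera call takes 0.05 s, during which the arm holds its last target. There are 200 camera calls.

TASK

Put the analyser's reference cup away: take the cup that has a snap hook by the tab on its top, press its sprung gate against the stand's eye until the eye is inside the hook and the gate has snapped shut, then pull it gently back towards the robot until the shut gate holds against the eye. Then let the cup down to hang freely from the eye, at rest with its gate shut, and leave the other things where they are. The eye is delicate: only a few newtons, never more than 15 N on it.

Things in the scene. Friction and masses are not known exactly. Their poses are not given: they have to be found in the camera images.
- snap: the loose reference cup with a snap hook: one rigid upright piece of 0.17 to 0.34 kg, standing on the table. Origin: centre of the underside; z up; x points out through the hook's gate. From below: black cup 56 mm diameter, 40 mm high; steel stem 10 mm thick; steel loop (62 to 118 mm high); black tab (116 to 158 mm high)
- tab (a point): centre of the black grip tab on top of that cup, 137 mm above its underside, axes as the cup's: 26 mm along x, 12 mm thick along y (grip across y), z 116 to 158 of the cup; its top is 21 mm above this point
- crook (a point): where the eye's bar centre lies in the hook when it hangs: mid-loop under its top bar, 107 mm above the cup's underside, 30 mm below tab; axes as the cup's. The loop is 8 mm round bar in the xz plane, 44 mm long in x. A bar inside it with the gate shut touches the gate when 12 mm to +x of this point, the spine (the loop's back) when 11 mm to -x
- gate_mid (a point): the place on the gate to press, near its top: 18 mm to +x of the crook and 10.5 mm lower. The eye's bar, pressed level to -x at this height (2 mm lower to 2.5 mm higher), passes under the loop's nose, swings the gate in and lets it snap shut just before the bar meets the spine, 29 mm in. Pressed in lower down, the bar must also slide up the spine before the gate can shut
- gate (a joint): the sprung gate, a 6 mm round bar closing the +x side of the loop, 30 mm long, hinged at its foot 37 mm below and 18 mm to +x of the crook; 0 = shut, grows to 1.15 rad as its tip is pressed into the loop (to -x). It cannot open outwards. Its spring takes about 2 to 6 N at its upper end; more push than that means that the bar has met the spine
- stand: the fixed hanging stand: grey foot 130 x 110 x 12 mm, aluminium post 24 x 34 mm, 170 mm high, over the foot's middle, with a dark clamp block at 150 mm height, and the eye sticking out from the block to the stand's -x. Origin: underside of the foot at its centre, z up.
- eye_mark (a point): nominal middle of the eye's front bar, 95 mm out from the post's middle along the stand's -x, 150 mm high; axes as the stand's. The eye: a level D of 6 mm round steel, front bar along y, side arms 44 mm apart, 46 mm or more free behind the bar. It is clamped anew at each start: the bar really lies up to 15 mm before or behind this point along x (y, z are right), not measured: feel or see it
- plain_mid (a point): middle of the other loose cup (80 mm above its underside), with the same cup and tab but a straight stem and no hook; 158 mm high; leave it
- jar_mid (a point): middle of a small amber jar, 56 mm diameter, 75 mm high; leave it
- dish: open grey sample dish, 76 mm diameter, 26 mm high, origin at the underside; leave it
- brush_a: small brush with blue handle lying flat, 190 mm long, about 25 mm high; leave it
- brush_b: small brush with orange handle lying flat, 190 mm long, about 25 mm high; leave it
There are look-alikes about, which are no part of the job. What is shaped like the snap but orange is not meant.

How it is judged (in metres and radians):
On the way, in this order (a step that is already met when the one before it is completed fails the run):
1. the eye presses the gate of the snap hook open (value of joint gate above 0.4 rad and contact force between snap and stand above 0.5 N), for 0.05 s.
2. with the gate shut again behind the eye's bar, the hook is pulled back so that the shut gate bears on the bar with more than 2.5 N (value of joint gate below 0.04 rad and contact force between gate and stand above 2.5 N and x of crook in the frame of eye_mark above -0.03 m), for 0.15 s.
At the end, for the whole second after the job is handed in: The cup hangs from the eye by its snap hook with nothing else touching it: gate shut (below 0.12 rad), its weight on the stand, crook within 27 mm (x), 22 mm (y) and 12 mm (height) of the eye mark, upright within 0.3 rad, slower than 0.05 m/s (value of joint gate below 0.12 rad and contact force between snap and stand above 0.8 N and x of crook in the frame of eye_mark between -0.027 and 0.027 m and y of crook in the frame of eye_mark between -0.022 and 0.022 m and z of crook in the frame of eye_mark between -0.012 and 0.012 m and angle between snap's own z axis and vertical below 0.3 rad and linear speed of snap below 0.05 m/s).
It fails at once if the hook is pressed or pulled against the stand with more than 15 N (contact force between snap and stand above 15 N).
It fails at once if another thing on the table is moved by more than 30 mm (distance of any of plain_mid, jar_mid, dish, brush_a, brush_b from where it was at the start of the episode above 0.03 m).
It also fails if it takes over 58 s, if anything falls off the work surface, if the arm or the gripper's body presses on something with over 40 N, if the wrist force passes 120 N, or if a joint passes its speed limit or range.

## Working session

There is one attempt and no reset: what is moved stays moved. The work goes in short steps, Python scripts to look and compute and a shell command to move; the robot and the scene stay as the last step left them, time stands still between calls to the robot, and variables do not carry over. Pictures are saved under pics/ and viewed, about 8 in all and at most 12, crops included, and the job is handed in when it is done.

```bash
mkdir -p pics
cat > h.py <<'E'
import numpy as np, cv2
from workcell import status, camera, bot
def cam(n,save=None):
    c=camera(n); im=cv2.cvtColor(c["color"],cv2.COLOR_RGB2BGR)
    if save: cv2.imwrite(f"pics/{save}.png",im); np.savez(f"pics/{save}.npz",**c)
    return c
def K(c):
    h,w=c["color"].shape[:2]; f=h/2/np.tan(np.radians(c["vfov"])/2)
    return np.array([[f,0,c["cx"]],[0,f,c["cy"]],[0,0,1]],float)
def ray(c,u,v):
    R=cv2.Rodrigues(np.array(c["rvec"],float))[0]; t=np.array(c["tvec"],float).ravel()
    return -R.T@t, R.T@np.linalg.inv(K(c))@np.array([u,v,1.])
def plane(c,u,v,z):
    o,d=ray(c,u,v); return o+d*(z-o[2])/d[2]
def proj(c,P):
    return cv2.projectPoints(np.array(P,float).reshape(-1,3),np.array(c["rvec"],float),np.array(c["tvec"],float),K(c),None)[0].reshape(-1,2)
def load(s): return {k:v for k,v in np.load(f"pics/{s}.npz").items()}
E
python3 - <<'E'
from h import *
a=cam("side","s0");b=cam("top","t0")
for c in(a,b): print(c["vfov"],c["cx"],c["cy"],ray(c,256,192), c.keys())
o=status.get_obs();print(o, bot.grasp_offset)
E
```

```text
55.528982498966215 254.10939616581064 190.04307240002123 (array([0.52243342, 0.54708221, 0.58723248]), array([ 0.00349548, -0.77989712, -0.62594243])) dict_keys(['color', 'vfov', 'cx', 'cy', 'rvec', 'tvec'])
44.111811761634705 247.73892496395325 185.0575660751965 (array([ 0.34986696, -0.06647026,  1.09999099]), array([ 0.16426791,  0.01050546, -0.98662263])) dict_keys(['color', 'vfov', 'cx', 'cy', 'rvec', 'tvec'])
{'time': 0.1, 'q': array([-7.03030864e+01,  5.00895600e+00,  1.00396342e+01,  9.50972784e+01,
        3.61873401e-04,  9.00033790e+01]), 'qd': array([-0.04940232, -0.03615139,  0.08555133,  0.02238185,  0.00649642,
       -0.05124933]), 'joint_efforts': array([-6.18829799e-04, -5.21561015e+01,  4.65654302e+01,  1.59352395e-02,
       -6.52205790e-05, -1.02400563e-05]), 'ee_pos': array([ 0.18531434, -0.51764539,  0.23065001]), 'tcp_rot': array([-90.30793561,  89.93339885, 109.38559874]), 'wrist_force': array([ 0.95907363, -0.50795411,  0.67608096]), 'torque': array([ 0.0280678 , -0.01435164, -0.01360815]), 'opening': 0.08547683524685791} 0.0187
```

View pics/s0.png

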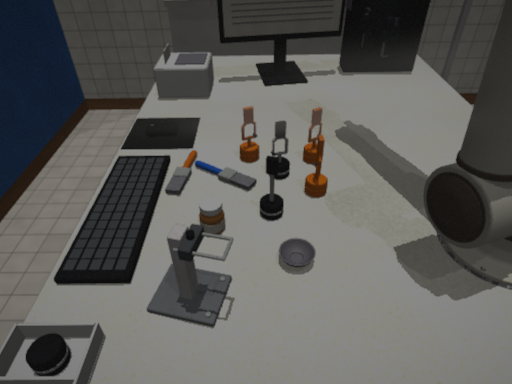

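View pics/t0.png

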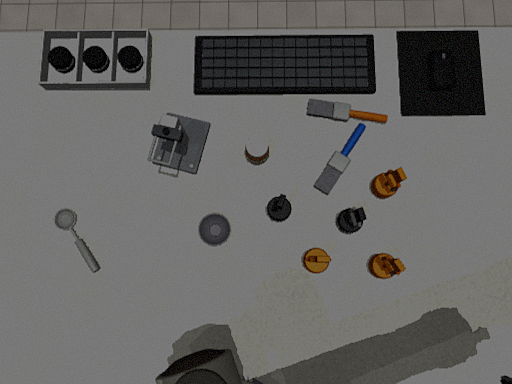

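Side view: the hooked black cup is at (279,165) with its tab at (280,130), and the plain black cup is at (272,205). The orange cups are at (249,150), (313,152) and (316,185). In the top view the snap looks like (350,220), the plain cup (279,208), and the stand (180,140) with its eye near (168,160). I choose the black one with the loop and check it in a crop.

Run:
```python
from h import *
a=load("s0");b=load("t0")
S=cv2.imread("pics/s0.png");T=cv2.imread("pics/t0.png")
r=lambda I,x,y,w,h,s:cv2.resize(I[y:y+h,x:x+w],None,fx=s,fy=s,interpolation=cv2.INTER_CUBIC)
A=r(S,255,110,50,75,6);B=r(T,325,195,50,50,6);C=r(T,140,105,75,75,6);D=r(S,150,215,100,110,4)
can=np.zeros((600,800,3),np.uint8)
can[:300,:300]=B; can[:450,300:600]=A[:450]; 
can2=np.zeros((450,850,3),np.uint8);can2[:450,:450]=C;can2[:440,450:850]=D
can2=cv2.resize(can2,(800,424))
cv2.imwrite("pics/c1.png",np.clip(can[:450,:600]*1.6,0,255).astype(np.uint8));cv2.imwrite("pics/c2.png",np.clip(can2*1.5,0,255).astype(np.uint8))
print("snap cup top",plane(b,350,220,.04),plane(a,280,166,.04));print("tab",plane(b,360,214,.158))
print("plain",plane(b,279,208,.04)); print("jar",plane(b,257,150,.075),"dish",plane(b,215,229,.026))
for p in[(386,183),(385,265),(316,260)]:print("or",plane(b,*p,.04))
for p in [(181,113),(211,122),(196,175),(149,160)]:print("foot",plane(b,*p,.012))
```

```text
snap cup top [ 0.46309285 -0.26498241  0.04      ] [ 0.46190304 -0.2426533   0.04      ]
tab [ 0.46247796 -0.26303291  0.158     ]
plain [ 0.48986849 -0.10700051  0.04      ]
jar [ 0.61537363 -0.05761704  0.075     ] dish [0.44349969 0.03789532 0.026     ]
or [ 0.54703302 -0.34861205  0.04      ]
or [ 0.36442087 -0.33788029  0.04      ]
or [ 0.37459833 -0.18756654  0.04      ]
foot [0.72398333 0.12621869 0.012     ]
foot [0.70109769 0.0532911  0.012     ]
foot [0.57147648 0.08620767 0.012     ]
foot [0.60784378 0.19891594 0.012     ]
```

View pics/c1.png

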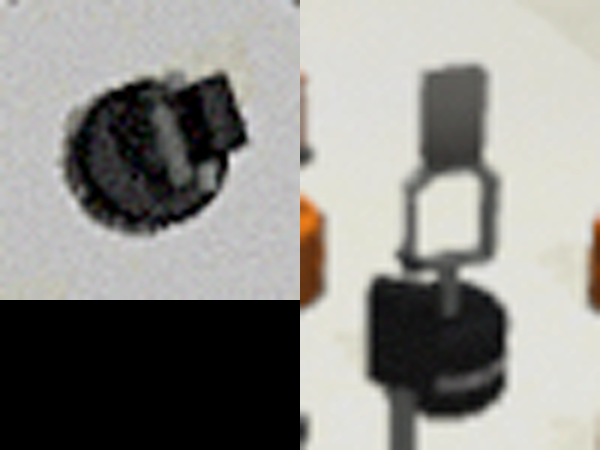

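View pics/c2.png

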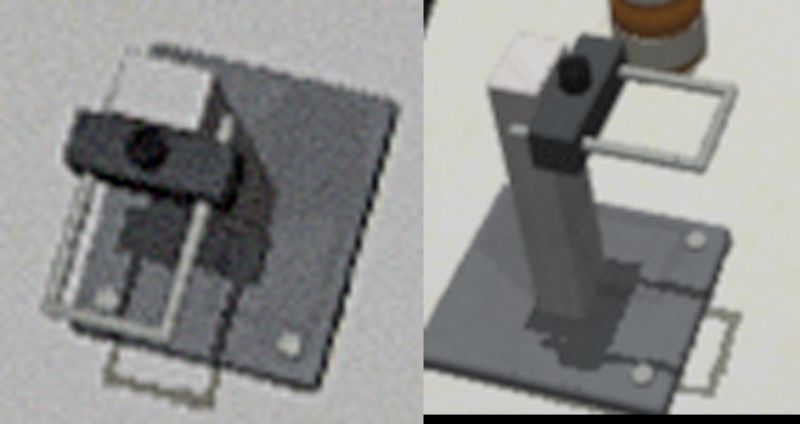

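The crop confirms it: a black tab over a steel loop on a black cup. In the side view the thin gate bar is on the left, which is world +x, and the hinge boss is at its foot. The eye is a D pointing towards the robot, and the stand's yaw is about -16°. Next I work out a hover pose above the snap for a wrist view.

```bash
cat >> h.py <<'E'
from scipy.spatial.transform import Rotation as Ro
def rot(o=None):
    o=o or status.get_obs(); return Ro.from_euler("xyz",o["tcp_rot"],degrees=True).as_matrix()
def to(P,yaw=None):
    "shift in tool axes (mm) to TCP target P, turn (deg) so tool y is along hook y (hook yaw deg), mod 180"
    o=status.get_obs();R=rot(o); s=R.T@(np.array(P)-o["ee_pos"])*1000
    t=None
    if yaw is not None:
        d=R.T@np.array([-np.sin(np.radians(yaw)),np.cos(np.radians(yaw)),0]); t=(np.degrees(np.arctan2(d[2],d[1]))+90)%180-90
    print("to",P,"shift",s.round(1),"turn",t, "q6",o["q"][5].round(1))
E
python3 - <<'E'
from h import *
print(rot().round(3)); to([.44,-.25,.33],0)
E
```

```text
[[-0.     0.337 -0.942]
 [ 0.001 -0.942 -0.337]
 [-1.    -0.001 -0.   ]]
to [0.44, -0.25, 0.33] shift [ -99.2 -166.3 -330. ] turn 19.693546471317376 q6 90.0
```

```bash
python3 -m jog '-50 -10 -20 0; -99 -35 -60 0; -99 -62 -115 0; -99 -88 -170 5; -99 -114 -225 10; -99 -140 -280 15; -99 -166 -330 20; -99 -166 -330 20'
python3 - <<'E'
from h import *
c=cam("wrist","w1"); o=status.get_obs(); print(o["time"],o["ee_pos"],o["wrist_force"],o["q"]); print(rot().round(3)); print(ray(c,256,192))
E
```

```text
time: 1.1
ee_pos: [0.4421, -0.2476, 0.3295]
tcp_rot: [-49.8, 89.9, 130.1]
wrist_force: [-0.6, 0.1, 1.2]
opening: 0.0853
1.15 [ 0.44098066 -0.24898354  0.32971342] [-0.010236   -0.99278602 -0.98926562] [-2.94462515e+01  2.55819415e+00  1.87493463e+01  1.06256772e+02
 -6.03961373e-03  1.50641195e+02]
[[-0.001 -0.002 -1.   ]
 [ 0.    -1.     0.002]
 [-1.    -0.     0.001]]
(array([ 0.51258079, -0.24790874,  0.47180695]), array([-0.27183963,  0.01332112, -0.96234408]))
```

View pics/w1.png

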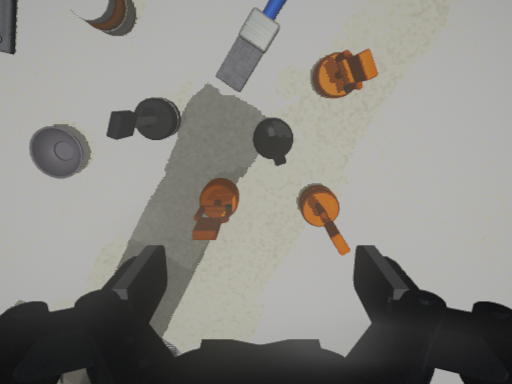

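The wrist view shows the snap at (274,138) with its tab leaning to (280,160). The plain cup is at (157,118) and the orange ones at (218,198), (320,205) and (345,75). I zoom in for pose, checking against the top view.

Run:
```python
from h import *
c=load("w1");I=cv2.imread("pics/w1.png")[110:175,240:320]
I=cv2.resize(I,None,fx=10,fy=10,interpolation=cv2.INTER_CUBIC)[:600]
cv2.imwrite("pics/c3.png",np.clip(255*(I/255.)**.5,0,255).astype(np.uint8))
G=cv2.cvtColor(cv2.imread("pics/w1.png"),cv2.COLOR_BGR2GRAY)
m=(G<62).astype(np.uint8);m[:105]=0;m[180:]=0;m[:,:240]=0;m[:,320:]=0
n,l,s,ce=cv2.connectedComponentsWithStats(m);print(s,ce)
print(proj(c,[[.463,-.265,.0],[.463,-.265,.04],[.463,-.265,.158],[.51,-.248,0]]))
```

```text
[[     0      0    512    384 195716]
 [   253    119     39     46    886]
 [   284    123      1      1      1]
 [   291    137      2      3      4]
 [   284    162      1      1      1]] [[255.43342905 191.72212287]
 [269.97742664 142.78555305]
 [284.         123.        ]
 [291.75       138.        ]
 [284.         162.        ]]
[[271.71418638 137.42784049]
 [272.75649457 140.55982862]
 [277.31209754 154.24876876]
 [260.15651124 104.37091615]]
```

View pics/c3.png

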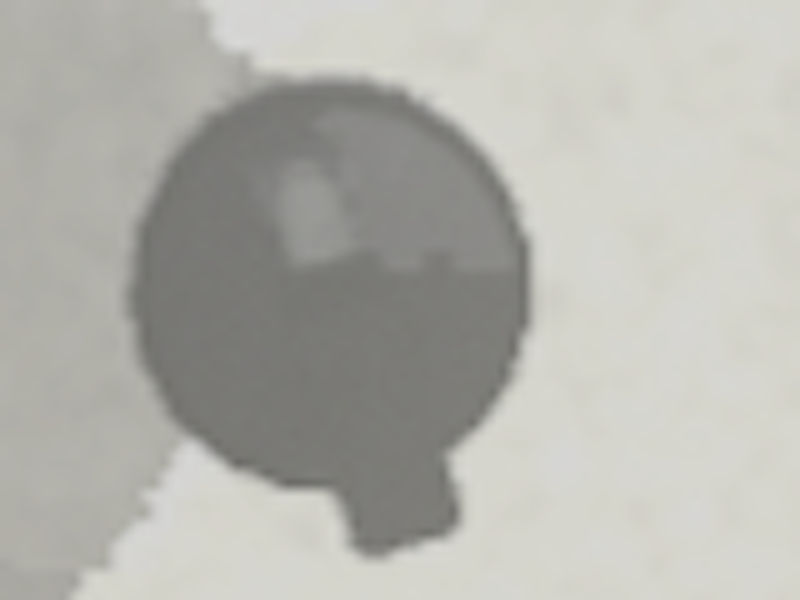

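Run:
```python
from h import *
c=load("w1")
p=plane(c,276.8,165.8,.158);q=plane(c,286,162.5,.158);m=(p+q)/2
d=p-q; yaw=np.degrees(np.arctan2(-d[0],d[1])); print(p,q,np.linalg.norm(d),yaw)
u=np.array([np.cos(np.radians(yaw)),np.sin(np.radians(yaw)),0]);print("tab c",m+.013*u)
print("cup",plane(c,273,138.6,.035))
b=load("t0");print("cup top view",plane(b,325+148/6,195+155/6,.03))
t=[plane(b,325+x/6,195+y/6,.158) for x,y in [(225,75),(247,143)]];print("tab edge top",t)
a=load("s0")
for x,y in [(425,70),(487,66),(408,255),(495,250)]: print(255+(x-300)/6,110+y/6)
# side: intersect rays with vertical plane thru cup along yaw
for y0 in (yaw,):
  n=np.array([-u[1],u[0],0]);P0=plane(c,273,138.6,.035)
  for x,y in [(425,70),(487,66),(408,255),(495,250),(411,185),(492,180)]:
    o,dd=ray(a,255+(x-300)/6,110+y/6);X=o+dd*(n@(P0-o))/(n@dd);print("along",(X-P0)@u,"z",X[2])
# eye
for nm,(x,y) in dict(l=(52,312),r=(170,332)).items(): print("eye top",nm,plane(b,140+x/6/.941,105+y/6/.941,.15))
for nm,(x,y) in dict(far=(733,90),near=(705,165)).items(): print("eye side",nm,plane(a,150+(x/.941-450)/4,215+y/4/.941,.15))
```

```text
[ 0.45131718 -0.26464382  0.158     ] [ 0.45466557 -0.27383439  0.158     ] 0.009781531960528398 20.018150912041396
tab c [ 0.46520597 -0.26478897  0.158     ]
cup [ 0.46508748 -0.2655054   0.035     ]
cup top view [ 0.46227786 -0.2660459   0.03      ]
tab edge top [array([ 0.47549226, -0.26846255,  0.158     ]), array([ 0.45286915, -0.27481967,  0.158     ])]
275.8333333333333 121.66666666666667
286.1666666666667 121.0
273.0 152.5
287.5 151.66666666666666
along 0.0100932616148497 z 0.1594218916070127
along -0.0178688894795672 z 0.15581410863695017
along 0.01598578639957834 z 0.07104882718544325
along -0.02571836931522531 z 0.0639380347614259
along 0.01526186153831099 z 0.10604063763245386
along -0.022635327297859772 z 0.10026197147625504
eye top l [0.57456837 0.16479355 0.15      ]
eye top r [0.56699328 0.12105583 0.15      ]
eye side far [0.56472838 0.12534908 0.15      ]
eye side near [0.57437518 0.16799622 0.15      ]
```

Run:
```python
from h import *
to([.4645,-.265,.20],18)
```

```text
to [0.4645, -0.265, 0.2] shift [129.7  16.  -23.7] turn -18.08742443134679 q6 150.6
```

```bash
python3 -m jog '0 4 -6 -10; 0 8 -12 -20; 0 16 -24 -30; 0 16 -24 -40; 0 16 -24 -50; 0 16 -24 -60; 0 16 -24 -70; 0 16 -24 -80'; python3 -m jog '0 0 0 -10; 0 0 0 -20; 0 0 0 -30; 0 0 0 -40; 0 0 0 -50; 0 0 0 -60; 0 0 0 -70; 0 0 0 -80';python3 -m jog '20 0 0 -10; 40 0 0 -20; 60 0 0 -30; 80 0 0 -38; 100 0 0 -38; 100 0 0 -38; 100 0 0 -38; 100 0 0 -38'
python3 - <<'E'
from h import *
to([.4645,-.265,.1215],18)
c=cam("wrist","w2")
I=cv2.imread("pics/w2.png");cv2.imwrite("pics/w2b.png",np.clip(255*(I/255.)**.6,0,255).astype(np.uint8))
print(status.get_obs()["wrist_force"],rot().round(3))
E
```

```text
time: 2.15
ee_pos: [0.463, -0.2677, 0.3302]
tcp_rot: [-64.0, 90.0, -164.0]
wrist_force: [-0.4, -1.0, -1.1]
opening: 0.0853
time: 3.15
ee_pos: [0.463, -0.2677, 0.3302]
tcp_rot: [-147.3, 90.0, -167.3]
wrist_force: [-0.3, -0.5, 1.2]
opening: 0.0853
time: 4.15
ee_pos: [0.4641, -0.2668, 0.2313]
tcp_rot: [-47.7, 89.9, -30.0]
wrist_force: [-0.0, 0.4, 0.2]
opening: 0.0852
to [0.4645, -0.265, 0.1215] shift [109.8   1.8   0.8] turn -0.3256587892799132 q6 -47.6
[-0.88378999  0.82366695  0.30552289] [[ 0.001 -0.304  0.953]
 [-0.001  0.953  0.304]
 [-1.    -0.001  0.001]]
```

View pics/w2b.png

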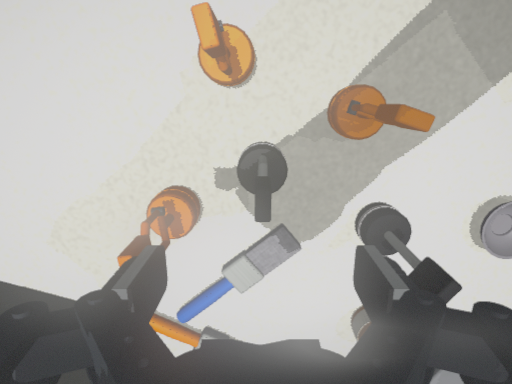

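The tab at (263,205) is in line with the image vertical and central between the fingers (about 261), so yaw and centring are right. I go down and grip.

```bash
python3 - <<'E'
from h import *
c=load("w2"); p=plane(c,263,220,.158); print(p, rot()[:,1]@(p-status.get_obs()["ee_pos"]),rot()[:,2]@(p-status.get_obs()["ee_pos"]))
E
python3 -m jog '25 1 1 0; 50 1 1 0; 75 1 1 0; 95 1 1 0; 105 1 1 0; 110 1 1 0; 110 1 1 0; 110 1 1 0' - 40; python3 -m jog '0 0 0 0; 0 0 0 0; 0 0 0 0; 0 0 0 0; 0 0 0 0; 0 0 0 0; 0 0 0 0; 0 0 0 0' 0 40
```

```text
[ 0.47507291 -0.26136996  0.158     ] 0.0018806455315535896 0.01196038836385632
time: 5.2
ee_pos: [0.465, -0.2654, 0.1211]
tcp_rot: [-48.6, 89.9, -30.9]
wrist_force: [0.3, -0.4, 0.3]
opening: 0.0852
time: 6.2
ee_pos: [0.4647, -0.2651, 0.1203]
tcp_rot: [50.6, 90.0, 68.3]
wrist_force: [-1.8, 0.2, 1.2]
opening: 0.0115
```

```bash
python3 -m jog '-15 0 0 0; -40 0 0 0; -80 0 0 0; -120 0 0 0; -160 0 0 0; -180 0 0 0; -180 0 0 0; -180 0 0 0';  python3 - <<'E'
from h import *
print(status.get_obs()["wrist_force"],status.get_obs()["opening"])
to([.521,.156,.30],-13)
E
```

```text
time: 7.2
ee_pos: [0.4646, -0.2651, 0.2994]
tcp_rot: [131.2, 89.9, 148.9]
wrist_force: [-0.6, 0.7, -2.6]
opening: 0.0115
[-0.60109494  0.7228119  -2.59581212] 0.011498817617460324
to [0.521, 0.156, 0.3] shift [ -0.4 384.  181.8] turn 30.697475442821442 q6 -47.4
```

```bash
python3 -m jog '0 15 7 2; 0 45 21 6; 0 90 42 12; 0 140 66 18; 0 190 90 24; 0 240 114 28; 0 285 135 31; 0 320 152 31';  python3 - <<'E'
from h import *
to([.521,.156,.30],-13)
E
```

```text
time: 8.2
ee_pos: [0.5117, 0.0878, 0.299]
tcp_rot: [-158.8, 89.9, -172.1]
wrist_force: [0.3, -0.9, -2.7]
opening: 0.011
to [0.521, 0.156, 0.3] shift [-1.1 68.5 -6.7] turn -0.2850157692390525 q6 23.0
```

```bash
python3 -m jog '0 25 -6 0; 0 50 -16 0; 0 69 -16 0; 0 69 -16 0; 30 69 -16 0; 70 69 -16 0; 105 69 -16 0; 122 69 -16 0'; python3 -m jog '3 0 0 0; 3 0 0 0; 3 0 0 0; 3 0 0 0; 3 0 0 0; 3 0 0 0; 3 0 0 0; 3 0 0 0'
python3 - <<'E'
from h import *
cam("side","s3");cam("wrist","w3");cam("top","t3")
S=cv2.imread("pics/s3.png")[200:320,140:300];W=cv2.imread("pics/w3.png");T=cv2.imread("pics/t3.png")[95:195,120:220]
S=cv2.resize(S,(533,400),interpolation=cv2.INTER_CUBIC);T=cv2.resize(T,(260,260),interpolation=cv2.INTER_CUBIC)
can=np.zeros((400,800,3),np.uint8);can[:,:533]=S;can[:260,535:795]=T
cv2.imwrite("pics/c4.png",np.clip(255*(can/255.)**.6,0,255).astype(np.uint8))
o=status.get_obs();print(o["time"],o["ee_pos"],o["wrist_force"],o["opening"])
E
```

```text
time: 9.2
ee_pos: [0.5119, 0.1557, 0.1762]
tcp_rot: [-144.7, 89.8, -158.1]
wrist_force: [0.2, 0.6, -1.7]
opening: 0.0117
time: 10.2
ee_pos: [0.5125, 0.1567, 0.1753]
tcp_rot: [-124.4, 90.0, -137.7]
wrist_force: [0.0, -0.3, -2.2]
opening: 0.0112
10.35 [0.51250276 0.15673198 0.17527047] [ 0.00578591  0.62002052 -2.56154595] 0.011532735000806009
```

View pics/c4.png

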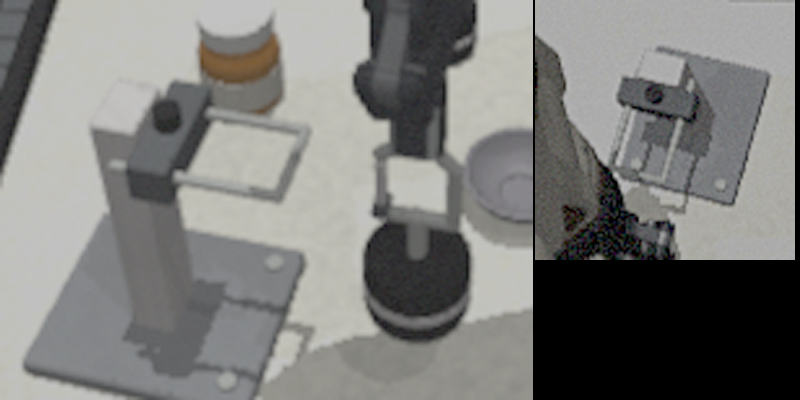

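View pics/w3.png

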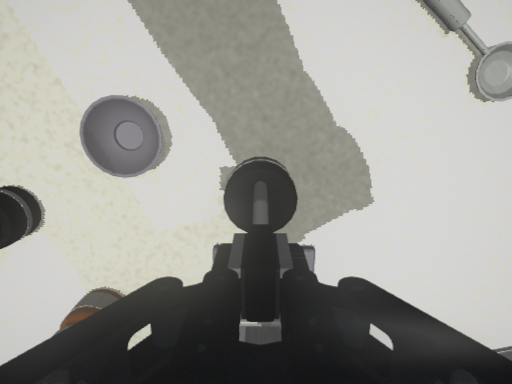

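The side crop shows the eye bar from (308,130) to (283,193), 8-9 cm clear of any trouble. The hook hangs upright with its gate on the left at x≈378, facing the eye. In the wrist view the cup is centred in the gripper at (261,195). I check the heights and the y line numerically.

Run:
```python
from h import *
a=load("s3");s=533/160;f=lambda x,y:(140+x/s,200+y/s)
e1=plane(a,*f(304,131),.15);e2=plane(a,*f(281,192),.15);print("bar ends",e1,e2)
o=status.get_obs();R=rot(o);yaw=np.degrees(np.arctan2(R[1,2],R[0,2]));print("tool yaw",yaw)
T=o["ee_pos"]; u=R[:,2];z=np.array([0,0,1.])
pts=dict(loopTL=T-.001*u+.018*u-.0133*z+.002*z, foot=T+.017*u-.0133*z-.037*z, spine=T-.019*u-.0133*z-.02*z,cuptop=T-.0803*z-.001*u)
for k,p in pts.items():
    uv=proj(a,p)[0];print(k,p.round(4),((uv-[140,200])*s).round(0))
m=(e1+e2)/2;print("rel bar in tool",R.T@(m-T))
st=np.array([-(e1-e2)[1],(e1-e2)[0],0]);print("bar yaw",np.degrees(np.arctan2(st[1],st[0])))
```

```text
bar ends [0.56630845 0.12626489 0.15      ] [0.57522994 0.16554177 0.15      ]
tool yaw -13.300823965668934
loopTL [0.529  0.1528 0.164 ] [379. 150.]
foot [0.529  0.1528 0.125 ] [380. 205.]
spine [0.494  0.1611 0.142 ] [453. 194.]
cuptop [0.5115 0.157  0.095 ] [416. 251.]
rel bar in tool [0.02526924 0.00286793 0.05919522]
bar yaw -12.797235151710712
```

Projected hook points match the picture within about a pixel. The bar is 59 mm ahead and 3 mm to tool +y, and I need to lower about 1 mm. First gate contact should come at about 36 mm and the spine at about 70 mm. I approach, then press slowly.

```bash
python3 -m jog '1 1 4 0; 1 2 10 0; 1 3 18 0; 1 3 24 0; 1 3 28 0; 1 3 30 0; 1 3 30 0; 1 3 30 0'; python3 -c "
from h import *
o=status.get_obs();print(o['wrist_force'],rot().T@o['wrist_force'],o['ee_pos'])"
python3 -m jog '0 0 2 0; 0 0 4 0; 0 0 6 0; 0 0 8 0; 0 0 10 0; 0 0 12 0; 0 0 14 0; 0 0 15 0'; python3 -c "
from h import *
o=status.get_obs();print(o['wrist_force'],rot().T@o['wrist_force'],o['ee_pos'])"
```

```text
time: 11.35
ee_pos: [0.5423, 0.1528, 0.1744]
tcp_rot: [49.9, 90.0, 36.6]
wrist_force: [-0.3, 0.5, -2.5]
opening: 0.0116
[-0.2969013   0.52884214 -2.51962939] [ 2.51963497  0.44621105 -0.41072129] [0.54230672 0.15275952 0.1743706 ]
time: 12.35
ee_pos: [0.557, 0.1493, 0.1743]
tcp_rot: [168.7, 90.0, 155.4]
wrist_force: [-3.4, 0.6, -2.4]
opening: 0.0113
[-3.40056313  0.63030273 -2.42965284] [ 2.43037439 -0.16895011 -3.45384717] [0.55699744 0.14930594 0.1743264 ]
```

Gate contact: about 3.1 N along tool -z at 45 mm advance. I continue in small steps.

```bash
cat > f.py <<'E'
from h import *
o=status.get_obs();print("tool F",(rot(o).T@o['wrist_force']).round(2),"pos",o['ee_pos'].round(4),"t",o["time"])
E
python3 -m jog '0 0 1 0; 0 0 2 0; 0 0 3 0; 0 0 4 0; 0 0 5 0; 0 0 6 0; 0 0 7 0; 0 0 8 0' >/dev/null; python3 f.py
python3 -m jog '0 0 1 0; 0 0 2 0; 0 0 3 0; 0 0 4 0; 0 0 5 0; 0 0 6 0; 0 0 7 0; 0 0 8 0' >/dev/null; python3 f.py
```

```text
tool F [ 1.8   0.26 -3.96] pos [0.5648 0.1474 0.1742] t 13.35
tool F [ 3.78  0.21 -3.9 ] pos [0.5727 0.1456 0.1742] t 14.35
```

```bash
python3 -m jog '0 0 0.5 0; 0 0 1 0; 0 0 1.5 0; 0 0 2 0; 0 0 2.5 0; 0 0 3 0; 0 0 3.5 0; 0 0 4 0' >/dev/null; python3 f.py
python3 -m jog '0 0 0.5 0; 0 0 1 0; 0 0 1.5 0; 0 0 2 0; 0 0 2 0; 0 0 2 0; 0 0 2 0; 0 0 2 0' >/dev/null; python3 f.py
```

```text
tool F [ 5.96 -0.5  -1.18] pos [0.5766 0.1446 0.1742] t 15.35
tool F [2.49 0.98 0.01] pos [0.5784 0.1443 0.1743] t 16.35
```

The force dropped to zero at 67 mm, so the gate has snapped shut behind the bar. Now I pull back gently.

```bash
python3 -m jog '0 0 -2 0; 0 0 -4 0; 0 0 -6 0; 0 0 -8 0; 0 0 -10 0; 0 0 -12 0; 0 0 -14 0; 0 0 -15 0' >/dev/null; python3 f.py
python3 -m jog '0 0 -0.5 0; 0 0 -1 0; 0 0 -1.5 0; 0 0 -2 0; 0 0 -2.5 0; 0 0 -3 0; 0 0 -3 0; 0 0 -3 0' >/dev/null; python3 f.py
```

```text
tool F [1.58 0.75 0.64] pos [0.5637 0.1477 0.1743] t 17.35
tool F [ 1.17 -0.33  0.64] pos [0.5609 0.1484 0.1743] t 18.35
```

```bash
python3 -m jog '0 0 -0.5 0; 0 0 -0.5 0; 0 0 -1 0; 0 0 -1 0; 0 0 -1.5 0; 0 0 -1.5 0; 0 0 -1.5 0; 0 0 -1.5 0' >/dev/null; python3 f.py
python3 -m jog '0 0 -0.5 0; 0 0 -0.5 0; 0 0 -1 0; 0 0 -1 0; 0 0 -1 0; 0 0 -1 0; 0 0 -1 0; 0 0 -1 0' >/dev/null; python3 f.py
```

```text
tool F [ 3.07 -0.03  5.33] pos [0.5598 0.1486 0.1743] t 19.35
tool F [3.97 0.15 8.01] pos [0.5595 0.1487 0.1743] t 20.35
```

8 N held by the shut gate. I relieve it, centre the bar under the loop's top, and lower.

```bash
python3 -m jog '0 0 2 0; 0 0 5 0; 0 0 8 0; 0 0 11 0; 0 0 12 0; 3 0 12 0; 6 0 12 0; 8 0 12 0' >/dev/null; python3 f.py
python3 -m jog '0.5 0 0 0; 1 0 0 0; 1.5 0 0 0; 2 0 0 0; 2 0 0 0; 2 0 0 0; 2 0 0 0; 2 0 0 0' >/dev/null; python3 f.py
```

```text
tool F [1.68 0.14 0.48] pos [0.57   0.1462 0.1659] t 21.35
tool F [ 1.64  0.19 -0.26] pos [0.5701 0.1462 0.1643] t 22.35
```

```bash
python3 -m jog '0.5 0 0 0; 0.5 0 0 0; 1 0 0 0; 1 0 0 0; 1 0 0 0; 1 0 0 0; 1 0 0 0; 1 0 0 0' >/dev/null; python3 f.py
python3 -m jog '0 0 0 0; 0 0 0 0; 0 0 0 0; 0 0 0 0; 0 0 0 0; 0 0 0 0; 0 0 0 0; 0 0 0 0' >/dev/null; python3 f.py
```

```text
tool F [ 1.48  0.07 -0.45] pos [0.5701 0.1462 0.1633] t 23.35
tool F [ 1.65 -0.57 -0.29] pos [0.5702 0.1462 0.1633] t 24.35
```

```bash
python3 -m jog '0.5 0 0 0; 0.5 0 0 0; 0.5 0 0 0; 0.5 0 0 0; 0.5 0 0 0; 0.5 0 0 0; 0.5 0 0 0; 0.5 0 0 0' >/dev/null; python3 f.py
python3 -m jog '0.5 0 0 0; 0.5 0 0 0; 0.5 0 0 0; 0.5 0 0 0; 0.5 0 0 0; 0.5 0 0 0; 0.5 0 0 0; 0.5 0 0 0' >/dev/null; python3 f.py
```

```text
tool F [-1.48 -0.29  0.15] pos [0.5702 0.1462 0.1629] t 25.35
tool F [-5.16  0.22 -0.15] pos [0.5702 0.1462 0.1627] t 26.35
```

```bash
python3 -m jog '-0.6 0 0 0; -0.6 0 0 0; -0.6 0 0 0; -0.6 0 0 0; -0.6 0 0 0; -0.6 0 0 0; -0.6 0 0 0; -0.6 0 0 0' >/dev/null; python3 f.py
python3 -m jog '0 0 0 0; 0 0 0 0; 0 0 0 0; 0 0 0 0; 0 0 0 0; 0 0 0 0; 0 0 0 0; 0 0 0 0' 0.5 ; python3 -m jog '0 0 0 0; -5 0 0 0; -15 0 0 0; -35 0 0 0; -60 0 0 0; -90 0 0 0; -120 0 0 0; -140 0 0 0'
python3 -m jog '0 0 -20 0; 0 0 -60 0; 0 0 -100 0; 0 0 -140 0; 0 0 -160 0; 0 0 -160 0; 0 0 -160 0; 0 0 -160 0'
python3 - <<'E'
from h import *
cam("side","s5");S=cv2.imread("pics/s5.png")
cv2.imwrite("pics/c5.png",np.clip(255*(cv2.resize(S[190:320,140:300],(738,600),interpolation=cv2.INTER_CUBIC)/255.)**.6,0,255).astype(np.uint8))
E
```

```text
tool F [-2.12  1.    0.79] pos [0.5701 0.1462 0.1628] t 27.35
time: 28.35
ee_pos: [0.5701, 0.1462, 0.1629]
tcp_rot: [-153.2, 90.0, -166.5]
wrist_force: [0.6, -0.7, 0.1]
opening: 0.0426
time: 29.35
ee_pos: [0.5702, 0.1462, 0.3053]
tcp_rot: [27.7, 89.9, 14.4]
wrist_force: [0.5, 0.2, -0.0]
opening: 0.0424
time: 30.35
ee_pos: [0.4153, 0.1828, 0.3025]
tcp_rot: [-133.5, 90.0, -146.8]
wrist_force: [-0.5, -0.0, 0.6]
opening: 0.0424
```

View pics/c5.png

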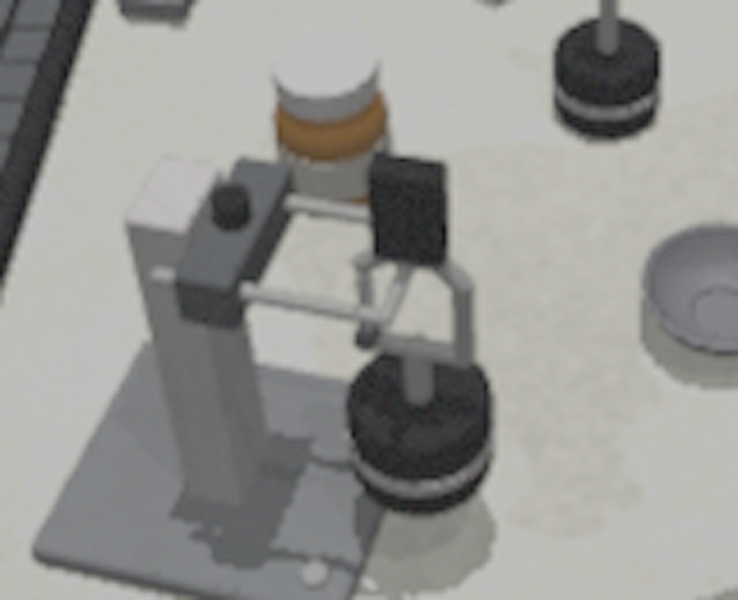

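The cup hangs upright from the bar. The gate is the vertical bar at (365,300), shut, and nothing touches it. I do a quick rest check with two frames one second apart, then hand in.

```bash
python3 -m jog '0 0 0 0; 0 0 0 0; 0 0 0 0; 0 0 0 0; 0 0 0 0; 0 0 0 0; 0 0 0 0; 0 0 0 0' >/dev/null
python3 - <<'E'
from h import *
A=[cv2.imread("pics/s5.png")]
for i in (6,7): cam("side",f"s{i}");A.append(cv2.imread(f"pics/s{i}.png"))
z=np.s_[220:305,210:250]
for p,q in((0,1),(1,2)):
    d=cv2.absdiff(A[p][z],A[q][z]);print(d.mean(),d.max(),cv2.phaseCorrelate(A[p][z][...,1].astype(float),A[q][z][...,1].astype(float)))
print("before/after others",cv2.absdiff(cv2.imread("pics/s0.png"),A[2])[130:280,150:260].mean())
E
```

```text
1.0345098039215685 8 ((-0.050190318564769854, -0.022228409401542137), 1.0019817863921718)
1.0455882352941177 8 ((0.046524521398694674, 0.0023068983283920375), 1.014482361406658)
before/after others 16.433171717171717
```

```bash
python3 -c "
from workcell import bot
print(bot.job_done())"
```

```text
the job is handed in; nothing more can be done
None
```

The reference cup is hanging from the eye by its snap hook, and I handed the job in at about 31.5 s of the 58 s allowed; no verdict was reported.

- **Pressing in:** I gripped the black hooked cup by its tab. The gate took about 4 N sideways as the eye pushed it open. That force fell to zero at about 67 mm of advance, which I read as the gate snapping shut behind the bar.
- **Pull-back:** the shut gate held against the bar at about 5 N, then 8 N.
- **Letting down:** I centred the bar under the loop and lowered until the eye took the weight. The eye load peaked at about 8 N by my estimate, under the 15 N limit. Then I opened the gripper and backed off.

**Last checks:**
- The side picture shows the cup upright on the bar with the gate looking shut and nothing touching it.
- Frames about a second apart shifted by no more than 0.05 px, so it is at rest.
- I only saw the gate's final angle by eye.
- For the other objects, the before/after picture difference (16.4) was inconclusive, because it also covers the newly hung cup. The gripper and carried cup kept clear of them throughout, and the jar, dish and plain cup in the last picture look undisturbed.

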